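# Feel for a slicer's depth stop with a gauge blade

## Task

The slicer's hidden interlock bar has to be set with the gauge. Lift the peeler off the slicer and lay it on the bare table between the slicer and the gauge block; then take the broad gauge from the block and push its blade straight down the slicer's feed slot, past the sprung pressure plate, until you feel it land on the stiff bar hidden inside, and press the bar in by about 4 mm, no further. Let go there so that the gauge is left standing upright in the slot; leave the narrow gauge and the spice jar alone.

Things in the scene. Friction and masses are not known exactly. Their poses are not given: they have to be found in the camera images.
- slicer: Low aluminium slicer base, 130 x 140 x 115 mm (x, y, z), fixed, yaw varies; black dial and switch on its front (-x). Origin: centre of its underside; z up. The feed slot in its flat top runs along y, between end walls at y +-42 mm; its mouth is open from x -10 to +13 mm.
- feed_gap (a point): In the slicer's feed slot, axes as the slicer's, 88 mm above the table: the slot narrows to here by 20 degrees a side, to a 3 mm gap that runs straight down for 33 mm. Fixed wall at x +3 mm; at x 0 a pressure plate that springs back up to 10 mm towards -x (about 4 to 6 N, so a blade drags 5 to 10 N). A 6 mm blade against the wall has its mid-plane at x 0.
- slot_mouth (a point): Middle of the slot's mouth, level with the slicer's top, 115 mm above the table. Far below it, out of sight, a level bar lies across the whole slot; its top is at a different height every time, anywhere from 22 to 44 mm above the table.
- gauge_block: Wooden block, 62 x 150 x 130 mm (x, y, z), fixed to the table, yaw varies. Origin: centre of its underside. Two gauges stand in slots in its top, at y +37 and y -37 mm.
- broad_gauge: Broad gauge, loose, 120 g: flat steel blade 50 mm broad (y), 6 mm thick (x), 125 mm long (z) under a black handle 24 mm thick (x), 54 broad (y), 46 high. Origin: centre of the blade's lower end; handle from z 125 to 171 mm. It starts upright in either slot of the block, blade hidden, handle resting on the block's top, origin 5 mm above the table.
- narrow_gauge: The other gauge in the block, the same but with a blade 30 mm and a handle 34 mm broad. Not to be moved.
- peeler: Vegetable peeler, loose, 80 g, 170 mm long (x) x 25 x 18 mm, lying flat on top of the slicer across its feed slot, roughly along the slicer's x. Origin: centre of its underside. Handle from x -85 to x +20 mm, 24 mm wide and 17 mm high (grip it at about x -25 mm); thin blade from there to x +85 mm.
- trip_bar (a joint): How far the hidden bar has been pushed down (m): 0 at the start, wherever the bar is; jams from 9 mm. It gives only to about 9 N (on top of the blade's drag) and stays where it is pushed.
- jar: Spice jar, 44 mm across, 99 mm high, standing toward the back of the table. A bystander, loose.
Things that resemble listed ones, but are neither listed nor needed, are in the scene too. What is shaped like the broad_gauge but pink or turquoise is not meant.

How it is judged:
By the outcome, as a careful person would: the job done as asked, in the order asked, and still so for the second after the job is handed in, with the robot touching nothing.
It also fails if it takes over 64 s, if anything falls off the work surface, if the arm or the gripper's body presses on something with over 40 N, if the wrist force passes 120 N, or if a joint passes its speed limit or range.

## Robot

A 6-joint arm with a two-finger parallel gripper is mounted at the origin on a cart in front of the work surface, level with it; the furniture and walls round the work are solid. World frame = base frame: x ahead of the robot, y to its left, z up, the work surface at z = 0. Lengths are in mm, angles in rad, forces in N, time in s.
With the tool pointing down it reaches from about 350 to 875 mm from the base axis. Payload 4.2 kg.
Tool frame: the origin (TCP) lies at the very end of the fingers, on their centre line; the grasp point (between the pads) lies 19 mm behind it; z points along the fingers, y is the line along which they close (so a half turn about z gives the same grasp; the last joint's range is limited). The gripper opens to 85 mm and grips with 20 to 120 N. Pads are 22 mm wide; open, the fingers measure 114 mm over their backs; the gripper's body (76 mm by 85 mm) begins 54 mm behind the grasp point. The pads swing forward as they close: fully open they stand 13 mm farther back than shut.
Start: joints at [-0.9, 0.385, 0.008, 0, -1.194, -0.259], TCP at [250.175, -572.723, 231.312] pointing down, gripper open.
Joint ranges: [-3.14, 3.14], [-1.21, 2.06], [-1.07, 1.41], [-3.16, 2.05], [-2.99, -0.16], [-3.1, 3.1]. Speed limits (rad/s): [2.79, 2.79, 3.14, 3.14, 3.14, 3.14].

## Interface

Orientations are given as a unit quaternion [x, y, z, w].
In Python, from bench import monitor, get_image, camera_info, job_done gives the robot as it stands.
- The arm moves only by the tool send_rows, never from a script. Its argument "series" is a list of rows, each a list of 3 entries, a list of its own where there are three numbers: the shift along the tool's x, y, z in mm, then the turn, a rotation vector about the tool's x, y, z in rad, then the finger opening in mm, from 0 to 85.4. A call has 1 to 8 rows; each row shifts and turns the commanded pose from where the row before left it, along the tool's axes as they then stand; what a row does not reach is not made up. A row lasts 1/10 s, in which the tool goes at most 50 mm and 8.59 degrees, less where a joint would pass 70% of its speed; a pose out of reach is approached as far as the arm can. A call with a gripper value outside its range is refused whole. The fingers move at their own pace and stop on an object; the grip force is fixed at half the most. Time passes only in rows, so rows that do not move let the fingers close. It gives the time, the measured TCP pose, the force, the opening and the grip force at its end, in the units of the state.
- monitor.read_state(): the state, without advancing time (a new reading comes with each control period).
- get_image(name): name is "scene" or "top" or "wrist"; returns the picture (420x560x3 uint8, red, green, blue); there is no depth.
- camera_info(name): a dict with "intrinsics" (3x3 intrinsics, pixels), "dist_coeffs" ([k1, k2, p1, p2, k3] as OpenCV has them; the pictures are not rectified), "R" (3x3) and "t" (3): a world point X has camera coordinates R X + t. Camera axes: x right, y down, z forward; pixel columns grow to the right and rows downward; lengths in mm; the calibration is good to about 2 mm. A picture is of the moment at which its call begins: read the wrist's pose just before it. camera_info takes no time and is no camera call; for the wrist camera it gives the pose at the moment of the call.
- job_done(): hands the job in; it is judged then, once.
The state is a dict: "clock": time; "joints": joint angles; "joint_vel": joint speeds; "joint_efforts": joint torques, N m; "position": TCP position; "ee_rot": TCP orientation; "contact_force": force on the tool from outside, world axes, zero at the start; "wrist_torque": the same for the moment, N m; "gripper_width": finger opening in mm; "grasp_force": force on a finger pad.
Only numpy, scipy, OpenCV 4.12 (cv2) and the standard library are available. Lean on these libraries where they do the work, as an engineer would, in place of code of your own. Each camera call takes 0.05 s, during which the arm holds its last target. There are 200 camera calls.

## Working session

There is one attempt and no reset: what is moved stays moved. The work goes in short steps, Python scripts to look and compute and a tool call to move; the robot and the scene stay as the last step left them, time stands still between calls to the robot, and variables do not carry over. Pictures are saved under pics/ and viewed, at most 11 in all, crops included, and the job is handed in when it is done.

Besides the shell and the picture viewer there is one more tool, called after ">>>" as name([rows], argument=value, ...), one row to a line, values as JSON. send_rows: Moves the arm, as the interface text tells. Its arguments: {"type":"object","properties":{"series":{"type":"array"}},"required":["series"]}

```bash
ls; mkdir -p pics; cat > h.py <<'E'
import numpy as np, cv2
from bench import monitor, get_image, camera_info, job_done
from scipy.spatial.transform import Rotation as R
def snap(name,fn):
    ci=camera_info(name); im=get_image(name); bgr=cv2.cvtColor(im,cv2.COLOR_RGB2BGR)
    cv2.imwrite('pics/'+fn+'.png',bgr); np.savez('pics/'+fn+'.npz',K=ci['intrinsics'],d=ci['dist_coeffs'],R=ci['R'],t=ci['t'])
    return bgr,{k:np.array(ci[v],float) for k,v in dict(K='intrinsics',d='dist_coeffs',R='R',t='t').items()}
def load(fn):
    z=np.load('pics/'+fn+'.npz'); return cv2.imread('pics/'+fn+'.png'),{k:z[k] for k in 'KdRt'}
def ray(c,p):
    u=cv2.undistortPoints(np.array(p,float).reshape(-1,1,2),c['K'],c['d']).reshape(-1,2)
    D=np.c_[u,np.ones(len(u))]@c['R']; return -c['R'].T@c['t'].ravel(), D/np.linalg.norm(D,axis=1)[:,None]
def onz(c,p,z):
    o,D=ray(c,p); return o+D*((z-o[2])/D[:,2])[:,None]
def tri(c1,p1,c2,p2):
    o1,d1=ray(c1,p1);o2,d2=ray(c2,p2);out=[]
    for a,b in zip(d1,d2):
        s=np.linalg.lstsq(np.c_[a,-b],o2-o1,rcond=None)[0]; q1=o1+a*s[0];q2=o2+b*s[1]; out.append(np.r_[(q1+q2)/2,np.linalg.norm(q1-q2)])
    return np.array(out)
def proj(c,X):
    return cv2.projectPoints(np.array(X,float).reshape(-1,3),cv2.Rodrigues(c['R'])[0],c['t'],c['K'],c['d'])[0].reshape(-1,2)
E
python3 - <<'E'
from h import *
np.set_printoptions(precision=1,suppress=True)
for n in ['scene','top']:
    b,c=snap(n,n+'0'); print(n,c['K'][0,0],-c['R'].T@c['t'].ravel(),c['R'])
print(monitor.read_state())
E
```

```text
pics
scene 457.8047419169944 [-144.5  510.7  905.4] [[-0.6 -0.8 -0. ]
 [-0.6  0.4 -0.7]
 [ 0.6 -0.4 -0.7]]
top 450.0019033007877 [ 400.6   77.2 1160.6] [[-0.  -1.  -0. ]
 [-1.   0.  -0.1]
 [ 0.1  0.  -1. ]]
{'clock': 0.1, 'joints': array([-0.9,  0.4,  0. , -0. , -1.2, -0.3]), 'joint_vel': array([ 0., -0.,  0.,  0., -0.,  0.]), 'joint_efforts': array([ -0. , -39.3,  18.9,   4.2,  -0. ,   0. ]), 'position': array([ 250. , -572.3,  230.3]), 'ee_rot': array([-0.2,  1. ,  0. , -0. ]), 'contact_force': array([-0. , -0.4, -0.7]), 'wrist_torque': array([ 0.,  0., -0.]), 'grasp_force': 0.0, 'gripper_width': 85.37234108064294}
```

View pics/scene0.png

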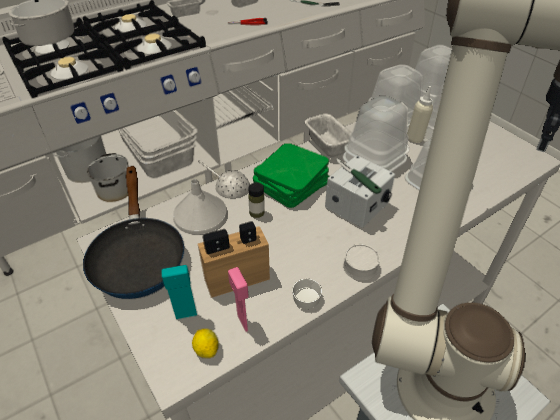

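View pics/top0.png

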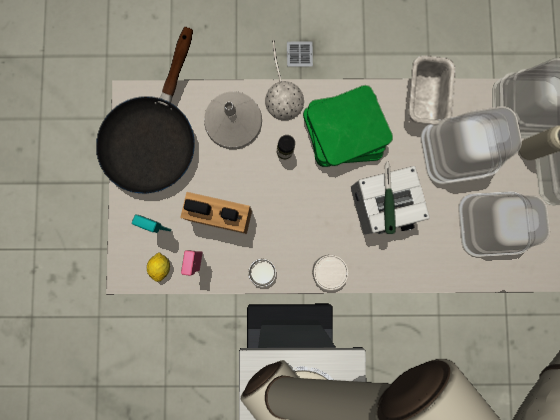

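The top view shows the slicer at about (392,203) with the green peeler across it, and the block at (216,212). The broad gauge handle is at (197,207) and the narrow one at (230,214). In the scene view the slicer is at (360,190) and the block at (234,260). Next I measure roughly and make an enlarged composite.

```bash
python3 - <<'E'
from h import *
np.set_printoptions(precision=1,suppress=True)
t,ct=load('top0'); s,cs=load('scene0')
print('slicer',onz(ct,[[392,203],[390,200]],115)); print('gauges',onz(ct,[[197,207],[230,214]],176))
print('table corners',onz(ct,[[108,293],[112,80]],0), 'jar',onz(ct,[[286,145]],99))
r=lambda im,x,y:cv2.resize(im[y:y+75,x:x+100],(400,300),interpolation=cv2.INTER_CUBIC)
cv2.imwrite('pics/comp.png',np.vstack([np.hstack([r(t,345,163),r(t,170,180)]),np.hstack([r(s,310,160),r(s,190,220)])]))
w,c=snap('wrist','w0'); st=monitor.read_state(); Rt=R.from_quat(st['ee_rot']); print('ee',Rt.as_matrix(),'cam in tool',Rt.inv().apply(-c['R'].T@c['t'].ravel()-st['position']), c['K'])
print('camaxes in tool',(c['R']@Rt.as_matrix()))
E
```

```text
slicer [[ 506.7 -206.3  115. ]
 [ 513.8 -201.8  115. ]]
gauges [[493.9 239.2 176. ]
 [478.1 166.5 176. ]]
table corners [[291.2 493.6   0. ]
 [852.4 499.    0. ]] jar [[649.6  39.6  99. ]]
ee [[-0.9 -0.4 -0. ]
 [-0.4  0.9  0. ]
 [ 0.   0.  -1. ]] cam in tool [  83.5   -0.4 -142. ] [[304.3   0.  283.6]
 [  0.  304.3 210.2]
 [  0.    0.    1. ]]
camaxes in tool [[ 0.   1.   0. ]
 [-0.9  0.  -0.3]
 [-0.3 -0.   0.9]]
```

View pics/comp.png

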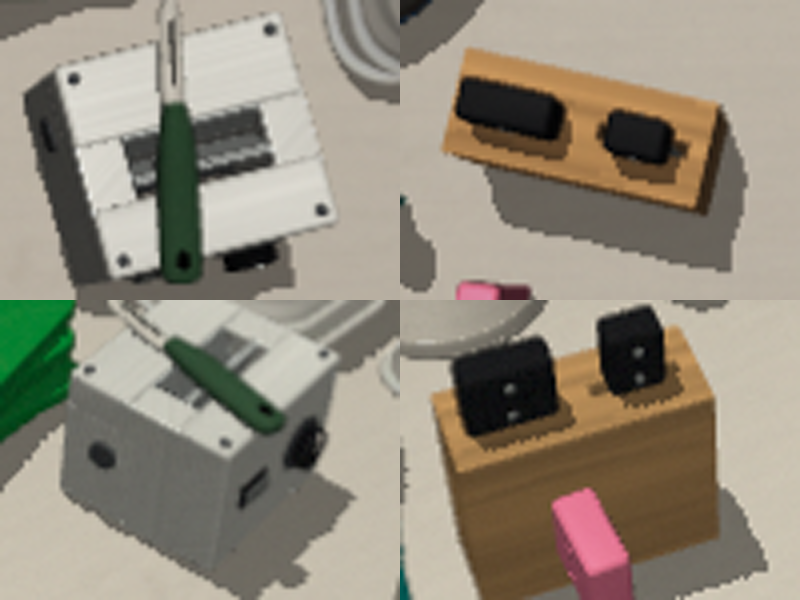

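The composite shows three slicer screws visible in both views, at (73,79), (123,260) and (322,210) in the top crop. All four corners of the block top are visible in both crops too. I triangulate these next.

```bash
python3 - <<'E'
from h import *
np.set_printoptions(precision=1,suppress=True)
t,ct=load('top0'); s,cs=load('scene0')
f=lambda P,ox,oy:np.array(P,float)/4-.375+[ox,oy]
a=tri(ct,f([[73,79],[123,260],[322,210]],345,163),cs,f([[90,70],[225,142],[322,55]],310,160)); print('screws',a)
b=tri(ct,f([[43,152],[68,48],[322,104],[297,213]],170,180),cs,f([[60,172],[32,93],[283,28],[315,100]],190,220)); print('block',b,b.mean(0))
T=onz(ct,f([[73,79],[123,260],[322,210],[270,30]],345,163),115); print('screws top only',T,T.mean(0))
e=T[0]-T[1]+T[3]-T[2]; print('slicer yaw',np.degrees(np.arctan2(e[1],e[0])))
B=onz(ct,f([[43,152],[68,48],[322,104],[297,213]],170,180),130); e=B[0]+B[1]-B[2]-B[3]; print(B,B.mean(0),'block yaw(y)',np.degrees(np.arctan2(-e[0],e[1])))
P=onz(ct,f([[183,265],[172,103],[170,0]],345,163),130); print('peeler',P)
st=monitor.read_state(); m=R.from_quat(st['ee_rot']).as_matrix(); print('toolx',m[:,0],st['position'],st['clock'])
E
```

```text
screws [[ 555.6 -139.8  114.3    0.6]
 [ 449.6 -165.8  114.7    0.4]
 [ 478.7 -282.7  113.     1.9]]
block [[474.4 285.4 129.5   1.3]
 [534.4 271.6 130.2   1.2]
 [501.1 124.4 125.3   0.7]
 [439.3 140.2 128.5   3.3]] [487.3 205.4 128.4   1.6]
screws top only [[ 555.7 -139.4  115. ]
 [ 449.4 -165.9  115. ]
 [ 477.9 -282.7  115. ]
 [ 584.2 -256.   115. ]] [ 516.8 -211.   115. ]
slicer yaw 14.054903091004848
[[474.  284.8 130. ]
 [534.1 271.1 130. ]
 [500.8 124.4 130. ]
 [438.3 138.8 130. ]] [486.8 204.8 130. ] block yaw(y) -13.260300729218145
peeler [[ 445.7 -196.7  130. ]
 [ 539.2 -193.1  130. ]
 [ 599.5 -193.8  130. ]]
toolx [-0.9 -0.4  0. ] [ 250.  -572.3  230.5] 0.15
```

```bash
cat >> h.py <<'E'
def go(pos,yaw):
    """tool-down target with tool y at yaw (deg): turn needed (tool axes), and shift in the axes after that turn"""
    st=monitor.read_state(); A=R.from_quat(st['ee_rot']); y=np.radians(yaw)
    yv=np.array([np.cos(y),np.sin(y),0]); z=np.array([0,0,-1.]); B=R.from_matrix(np.c_[np.cross(yv,z),yv,z])
    m=A.as_matrix(); print('now',st['position'].round(1),'yaw',round(float(np.degrees(np.arctan2(m[1,1],m[0,1]))),2),'clock',st['clock'],'F',st['contact_force'].round(1),'w',round(st['gripper_width'],1))
    d=np.array(pos)-st['position']; print('turn',(A.inv()*B).as_rotvec().round(4),'shift after',B.inv().apply(d).round(1),'shift now',A.inv().apply(d).round(1))
E
python3 -c "
from h import *
go([490,-195,330],92)"
```

```text
now [ 250.  -572.3  230.5] yaw 113.59 clock 0.15 F [-0.6 -0.7  0.3] w 85.4
turn [ 0.0016 -0.0004  0.3767] shift after [-253.   368.7  -99.5] shift now [-370.9  250.   -99.1]
```

>>> send_rows([
  [[0,0,-50],[0,0,0.126],85],
  [[0,0,-49],[0,0,0.126],85],
  [[0,0,0],[0,0,0.125],85],
  [[-25,37,0],[0,0,0],85],
  [[-25,37,0],[0,0,0],85],
  [[-25,37,0],[0,0,0],85],
  [[-25,37,0],[0,0,0],85],
  [[-25,37,0],[0,0,0],85],
])

```text
clock: 0.95
position: [369.1, -381.8, 330.1]
ee_rot: [-0.017, 1.0, 0.0, -0.0]
contact_force: [1.2, -1.0, 0.7]
gripper_width: 84.8
grasp_force: 0.0
```

>>> send_rows([
  [[-25,37,0],[0,0,0],85],
  [[-25,37,0],[0,0,0],85],
  [[-25,37,0],[0,0,0],85],
  [[-25,37,0],[0,0,0],85],
  [[-28,36,0],[0,0,0],85],
  [[0,0,0],[0,0,0],85],
  [[0,0,0],[0,0,0],85],
])

```text
clock: 1.65
position: [490.4, -194.2, 329.8]
ee_rot: [-0.019, 1.0, 0.0, -0.001]
contact_force: [0.1, -1.1, 0.2]
gripper_width: 84.8
grasp_force: 0.0
```

```bash
python3 -c "
from h import *
go([490,-195,330],92)
snap('wrist','w1')"
```

```text
now [ 490.4 -194.2  329.8] yaw 92.12 clock 1.65 F [ 0.1 -1.1  0.2] w 84.8
turn [ 0.0002 -0.0012  0.0021] shift after [ 0.5 -0.8 -0.2] shift now [ 0.5 -0.8 -0.2]
```

View pics/w1.png

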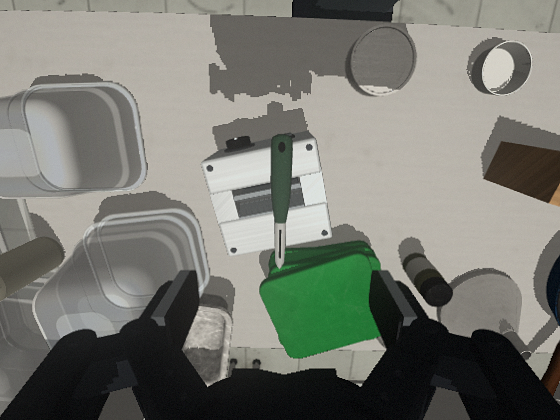

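The wrist view shows the peeler handle running from about (286,135) to (282,223), its tip near (279,266), and the slicer screws at (210,168), (317,145), (328,231) and (234,250). I measure it with the mask here and against the other views.

```bash
python3 - <<'E'
from h import *
np.set_printoptions(precision=1,suppress=True)
def handle(im,box):
    x0,y0,x1,y1=box; h=cv2.cvtColor(im,cv2.COLOR_BGR2HSV); m=((h[...,0]>40)&(h[...,0]<95)&(h[...,1]>70)&(h[...,2]<110)).astype(np.uint8)
    k=np.zeros_like(m);k[y0:y1,x0:x1]=m[y0:y1,x0:x1]
    c=max(cv2.findContours(k,0,2)[0],key=cv2.contourArea); r=cv2.minAreaRect(c); b=cv2.boxPoints(r); o=np.argsort(b[:,1]); 
    return np.array([r[0],b[o[:2]].mean(0),b[o[2:]].mean(0)])
w,cw=load('w1'); t,ct=load('top0'); 
pw=handle(w,(255,120,310,232)); pt=handle(t,(375,170,405,245)); print(pw,pt)
print('tri',tri(cw,pw,ct,pt[[0,2,1]])); P=onz(cw,pw,132); print('wrist z132',P, onz(cw,[[279,266]],120)); print('top',onz(ct,pt,132))
e=P[2]-P[1]; print(np.degrees(np.arctan2(e[1],e[0])))
S=onz(cw,[[210,168],[317,145],[328,231],[234,250]],115);print('screws',S,S.mean(0))
x=(P[2]-P[1])/np.linalg.norm(P[2]-P[1]); go(np.r_[(P[1]+60*x)[:2],118],92)
E
```

```text
Traceback (most recent call last):
ValueError: max() iterable argument is empty
```

```bash
cat > m.py <<'E'
from h import *
np.set_printoptions(precision=1,suppress=True)
def handle(im,box):
    x0,y0,x1,y1=box; i=im.astype(int); m=((i[...,1]-np.maximum(i[...,2],i[...,0])>8)&(i[...,1]<110)).astype(np.uint8)
    k=np.zeros_like(m);k[y0:y1,x0:x1]=m[y0:y1,x0:x1]
    c=max(cv2.findContours(k,0,2)[0],key=cv2.contourArea); r=cv2.minAreaRect(c); b=cv2.boxPoints(r); o=np.argsort(b[:,1]); 
    return np.array([r[0],b[o[:2]].mean(0),b[o[2:]].mean(0)])
E
python3 - <<'E'
from m import *
w,cw=load('w1'); t,ct=load('top0'); print(w[175,284],t[210,390])
pw=handle(w,(255,120,310,232)); pt=handle(t,(375,170,405,245)); print(pw,pt)
print('tri',tri(cw,pw,ct,pt[[0,2,1]])); P=onz(cw,pw,132); print('wrist z132',P, onz(cw,[[279,266]],120)); print('top',onz(ct,pt,132))
e=P[2]-P[1]; print(np.degrees(np.arctan2(e[1],e[0])))
S=onz(cw,[[210,168],[317,145],[328,231],[234,250]],115);print('screws',S,S.mean(0))
x=(P[2]-P[1])/np.linalg.norm(P[2]-P[1]); go(np.r_[(P[1]+60*x)[:2],118],92)
E
```

```text
[68 82 65] [44 66 40]
[[281.1 178.5]
 [282.3 134.9]
 [279.9 222.1]] [[390. 211.]
 [390. 189.]
 [390. 233.]]
tri [[ 487.1 -197.5  128.9    0.5]
 [ 437.6 -197.7  122.9    2.3]
 [ 537.1 -196.8  138.2    1.2]]
wrist z132 [[ 486.5 -197.6  132. ]
 [ 437.9 -197.9  132. ]
 [ 539.9 -197.2  132. ]] [[ 606.3 -196.3  120. ]]
top [[ 486.6 -196.5  132. ]
 [ 537.5 -198.   132. ]
 [ 436.2 -195.1  132. ]]
0.4138010562951339
screws [[ 480.9 -282.4  115. ]
 [ 449.3 -157.4  115. ]
 [ 556.5 -135.6  115. ]
 [ 587.8 -255.6  115. ]] [ 518.6 -207.7  115. ]
now [ 490. -195.  330.] yaw 92.03 clock 1.7 F [ 0.3  0.2 -0.5] w 84.8
turn [ 0. -0.  0.] shift after [ -7.8  -2.8 212. ] shift now [ -8.   -2.8 212. ]
```

>>> send_rows([
  [[-8,-2,40],[0,0,0],85],
  [[0,0,45],[0,0,0],85],
  [[0,0,45],[0,0,0],85],
  [[0,0,40],[0,0,0],85],
  [[0,0,22],[0,0,0],85],
  [[0,0,14],[0,0,0],85],
  [[0,0,7],[0,0,0],85],
  [[0,0,0],[0,0,0],85],
])

```text
clock: 2.5
position: [497.3, -197.8, 116.7]
ee_rot: [-0.017, 1.0, 0.0, -0.001]
contact_force: [-0.9, 0.7, 0.5]
gripper_width: 84.8
grasp_force: 0.0
```

>>> send_rows([
  [[0,0,0],[0,0,0],5],
  [[0,0,0],[0,0,0],5],
  [[0,0,0],[0,0,0],5],
  [[0,0,0],[0,0,0],5],
  [[0,0,0],[0,0,0],5],
  [[0,0,0],[0,0,0],5],
  [[0,0,0],[0,0,0],5],
  [[0,0,0],[0,0,0],5],
])

```text
clock: 3.3
position: [498.6, -196.9, 118.0]
ee_rot: [-0.018, 1.0, -0.0, 0.001]
contact_force: [-0.3, 1.4, 6.0]
gripper_width: 20.4
grasp_force: 58.8
```

>>> send_rows([
  [[0,0,-15],[0,0,0],5],
  [[0,0,-30],[0,0,0],5],
  [[0,0,-30],[0,0,0],5],
  [[0,10,-10],[0,0,0],5],
  [[0,25,0],[0,0,0],5],
  [[0,40,0],[0,0,0],5],
  [[0,40,0],[0,0,0],5],
  [[0,40,0],[0,0,0],5],
])

```text
clock: 4.1
position: [491.6, -40.2, 201.0]
ee_rot: [-0.017, 1.0, 0.0, -0.001]
contact_force: [0.2, 0.8, -0.2]
gripper_width: 20.2
grasp_force: 58.9
```

>>> send_rows([
  [[0,30,10],[0,0,0],5],
  [[0,15,30],[0,0,0],5],
  [[0,0,40],[0,0,0],5],
  [[0,0,40],[0,0,0],5],
  [[0,0,30],[0,0,0],5],
  [[0,0,15],[0,0,0],5],
  [[0,0,0],[0,0,0],5],
  [[0,0,0],[0,0,0],5],
])

```text
clock: 4.9
position: [491.0, 3.2, 37.0]
ee_rot: [-0.018, 1.0, -0.0, -0.001]
contact_force: [-0.4, 0.3, -1.2]
gripper_width: 20.3
grasp_force: 58.9
```

```bash
python3 -c "
from h import *
go([487,0,3.5],92)
snap('scene','s1')"
```

```text
now [491.    3.2  37. ] yaw 92.01 clock 4.9 F [-0.4  0.3 -1.2] w 20.3
turn [-0.0003 -0.001   0.0002] shift after [ 4.1 -3.1 33.5] shift now [ 4.1 -3.  33.5]
```

View pics/s1.png

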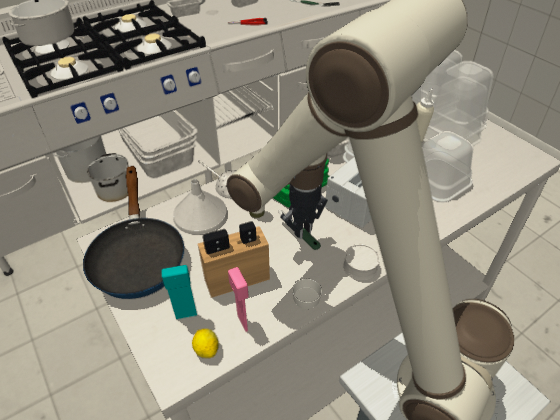

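The peeler is held by its handle at about (311,241), over bare table, with nothing around it. I lower it and release.

>>> send_rows([
  [[0,0,14],[0,0,0],5],
  [[0,0,10],[0,0,0],5],
  [[0,0,5],[0,0,0],5],
  [[0,0,3],[0,0,0],5],
  [[0,0,0],[0,0,0],5],
  [[0,0,0],[0,0,0],5],
])

```text
clock: 5.55
position: [491.5, 3.1, 5.6]
ee_rot: [-0.017, 1.0, 0.0, 0.0]
contact_force: [0.5, -0.3, 0.7]
gripper_width: 20.4
grasp_force: 58.9
```

>>> send_rows([
  [[0,0,0.5],[0,0,0],40],
  [[0,0,0],[0,0,0],40],
  [[0,0,0],[0,0,0],60],
  [[0,0,0],[0,0,0],60],
  [[0,0,0],[0,0,0],85],
  [[0,0,0],[0,0,0],85],
])

```text
clock: 6.15
position: [491.3, 3.0, 4.8]
ee_rot: [-0.017, 1.0, 0.0, 0.0]
contact_force: [0.7, -0.5, -0.2]
gripper_width: 84.7
grasp_force: 0.0
```

```bash
python3 -c "
from h import *
go([495.5,241,300],166.7)"
```

```text
now [491.3   3.    4.8] yaw 92.0 clock 6.15 F [ 0.7 -0.5 -0.2] w 84.7
turn [-0.0000e+00  1.0000e-04 -1.3038e+00] shift after [-232.5   50.7 -295.2] shift now [ -12.5  237.7 -295.2]
```

>>> send_rows([
  [[0,0,-20],[0,0,0],85],
  [[0,0,-40],[0,0,0],85],
  [[0,0,-45],[0,0,0],85],
  [[0,0,-45],[0,0,-0.145],85],
  [[0,0,-45],[0,0,-0.145],85],
  [[0,0,-45],[0,0,-0.145],85],
  [[0,0,-40],[0,0,-0.145],85],
  [[0,0,-20],[0,0,-0.145],85],
])

```text
clock: 6.95
position: [492.3, 3.0, 309.2]
ee_rot: [-0.374, 0.928, -0.001, 0.003]
contact_force: [-0.1, 0.2, -1.0]
gripper_width: 85.0
grasp_force: 0.0
```

>>> send_rows([
  [[0,0,0],[0,0,-0.145],85],
  [[0,0,0],[0,0,-0.145],85],
  [[0,0,0],[0,0,-0.145],85],
  [[0,0,0],[0,0,-0.144],85],
  [[-45,10,0],[0,0,0],85],
  [[-45,10,0],[0,0,0],85],
  [[0,0,0],[0,0,0],85],
  [[0,0,0],[0,0,0],85],
])

```text
clock: 7.75
position: [492.2, 96.0, 304.5]
ee_rot: [-0.621, 0.784, 0.0, -0.0]
contact_force: [0.2, 0.1, 0.1]
gripper_width: 85.0
grasp_force: 0.0
```

```bash
python3 -c "
from h import *
go([495.5,241,300],166.7)
b,c=snap('wrist','w2'); t,_=snap('top','t2')
r=cv2.resize(t[150:262,170:440],(560,232)); cv2.imwrite('pics/comp2.png',np.vstack([b[:340],r]))"
```

```text
now [492.2  96.  304.5] yaw 166.82 clock 7.75 F [0.2 0.1 0.1] w 85.0
turn [ 0.0007 -0.0005  0.0021] shift after [-141.9   30.2    4.5] shift now [-142.    29.8    4.4]
```

View pics/comp2.png

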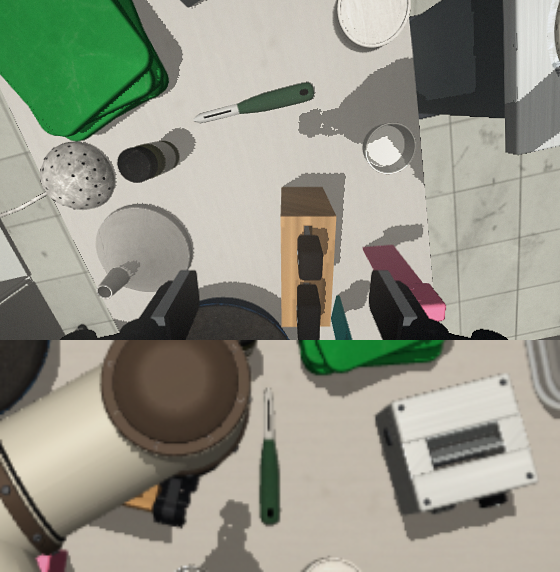

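The lower part (top view) shows the peeler lying flat at about (268,455), clear of everything, and the slicer slot now open. In the upper part (wrist view) the block is at (308,270), with the broad handle at about (308,310) and the narrow one at (310,255). I go nearer for a second viewpoint.

>>> send_rows([
  [[-35,8,5],[0,0,0],85],
  [[-35,7,10],[0,0,0],85],
  [[-20,4,10],[0,0,0],85],
  [[0,0,0],[0,0,0],85],
  [[0,0,0],[0,0,0],85],
])

```text
clock: 8.35
position: [494.8, 186.2, 279.8]
ee_rot: [-0.62, 0.784, -0.0, -0.0]
contact_force: [0.4, -0.5, 0.1]
gripper_width: 84.8
grasp_force: 0.0
```

```bash
python3 -c "
from h import *
go([495.5,241,300],166.7)
b,c=snap('wrist','w3'); w=cv2.imread('pics/w2.png')
r=lambda im,x,y,X,Y:cv2.resize(im[y:Y,x:X],None,fx=3,fy=3)
cv2.imwrite('pics/comp3.png',np.hstack([r(w,250,180,380,360),r(b,220,180,350,360)]))"
```

```text
now [494.8 186.2 279.8] yaw 166.67 clock 8.35 F [ 0.4 -0.5  0.1] w 84.8
turn [ 0.0003 -0.0008 -0.0005] shift after [-53.5  11.9 -20.2] shift now [-53.5  12.  -20.3]
```

View pics/comp3.png

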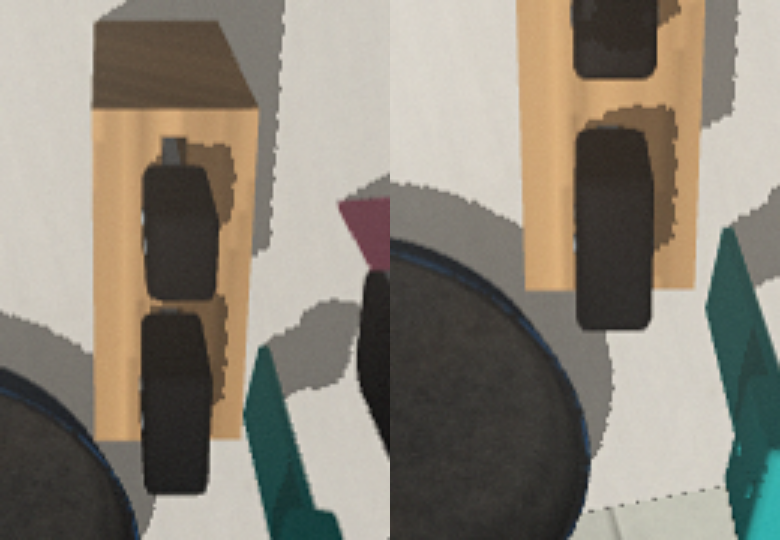

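The enlarged wrist crops show the broad handle's far top corners at (143,491) and (208,491) in the left crop, and (187,328) and (261,328) in the right crop.

```bash
python3 - <<'E'
from m import *
_,c2=load('w2'); _,c3=load('w3')
a=np.array([[143,491],[208,491]])/3-1/3+[250,180]; b=np.array([[187,328],[261,328]])/3-1/3+[220,180]
t=tri(c2,a,c3,b); print('far top corners',t, np.linalg.norm(t[0,:2]-t[1,:2]))
F=onz(c3,b,176); print(F,F.mean(0))
n=np.array([-np.sin(np.radians(-13.3)),np.cos(np.radians(-13.3))]); ctr=F.mean(0)[:2]-27*n; print('centre',ctr)
# block edges near broad gauge in w3
E=onz(c3,np.array([[135,290],[305,290]])/3-1/3+[220,180],130); print('block +y edge',E,E.mean(0)[:2]-38*n)
go(np.r_[ctr,137],166.7)
E
```

```text
far top corners [[516.8 266.2 170.2   0.6]
 [493.2 270.8 171.3   0.3]] 24.10176158943448
[[515.6 262.4 176. ]
 [493.  267.7 176. ]] [504.3 265.1 176. ]
centre [498.1 238.8]
block +y edge [[537.7 271.8 130. ]
 [477.1 286.2 130. ]] [498.7 242. ]
now [494.9 186.  280.2] yaw 166.64 clock 8.4 F [-0.5 -0.6 -0. ] w 84.8
turn [-0. -0. -0.] shift after [-52.1   9.1 143.2] shift now [-52.1   9.2 143.2]
```

>>> send_rows([
  [[-30,5,0],[0,0,0],85],
  [[-22,4,10],[0,0,0],85],
  [[-1,0,35],[0,0,0],85],
  [[0,0,40],[0,0,0],85],
  [[0,0,30],[0,0,0],85],
  [[0,0,18],[0,0,0],85],
  [[0,0,9],[0,0,0],85],
  [[0,0,0],[0,0,0],85],
])

```text
clock: 9.2
position: [498.3, 239.7, 137.5]
ee_rot: [-0.62, 0.785, -0.0, -0.001]
contact_force: [0.0, -0.1, -0.3]
gripper_width: 84.6
grasp_force: 0.0
```

>>> send_rows([
  [[0,0,0],[0,0,0],5],
  [[0,0,0],[0,0,0],5],
  [[0,0,0],[0,0,0],5],
  [[0,0,0],[0,0,0],5],
  [[0,0,0],[0,0,0],5],
  [[0,0,0],[0,0,0],5],
  [[0,0,0],[0,0,0],5],
  [[0,0,0],[0,0,0],5],
])

```text
clock: 10.0
position: [498.4, 241.1, 138.6]
ee_rot: [-0.621, 0.784, -0.0, 0.001]
contact_force: [-1.8, -0.2, 5.2]
gripper_width: 23.4
grasp_force: 59.3
```

```bash
python3 -c "
from h import *
go([498,240,330],166.7)"
```

```text
now [498.4 241.1 138.6] yaw 166.73 clock 10.0 F [-1.8 -0.2  5.2] w 23.4
turn [-0.0009  0.0009  0.0005] shift after [   1.2    0.2 -191.4] shift now [   1.     0.  -191.4]
```

>>> send_rows([
  [[0,0,-10],[0,0,0],5],
  [[0,0,-20],[0,0,0],5],
  [[0,0,-30],[0,0,0],5],
  [[0,0,-30],[0,0,0],5],
  [[0,0,-30],[0,0,0],5],
  [[0,0,-30],[0,0,0],5],
  [[0,0,-30],[0,0,0],5],
  [[0,0,-15],[0,0,0],5],
])

```text
clock: 10.8
position: [498.6, 240.9, 335.7]
ee_rot: [-0.621, 0.784, -0.0, 0.002]
contact_force: [0.5, 0.5, -1.9]
gripper_width: 23.6
grasp_force: 59.3
```

>>> send_rows([
  [[0,0,0],[0,0,-0.06],5],
  [[0,0,0],[0,0,-0.1],5],
  [[0,0,0],[0,0,-0.1],5],
  [[0,0,0],[0,0,-0.1],5],
  [[0,0,0],[0,0,-0.08],5],
  [[0,0,0],[0,0,-0.037],5],
  [[0,0,0],[0,0,0],5],
])

```text
clock: 11.5
position: [497.8, 240.6, 332.3]
ee_rot: [0.788, -0.616, -0.0, 0.001]
contact_force: [0.4, 0.1, -1.3]
gripper_width: 23.2
grasp_force: 59.3
```

```bash
python3 -c "
from h import *
go([517,-110,330],194)
b,c=snap('wrist','w4')"
```

```text
now [497.8 240.6 332.3] yaw -165.98 clock 11.5 F [ 0.4  0.1 -1.3] w 23.2
turn [ 0.0015 -0.0003  0.0004] shift after [344.8  66.2   2.3] shift now [344.8  66.3   2.5]
```

View pics/w4.png

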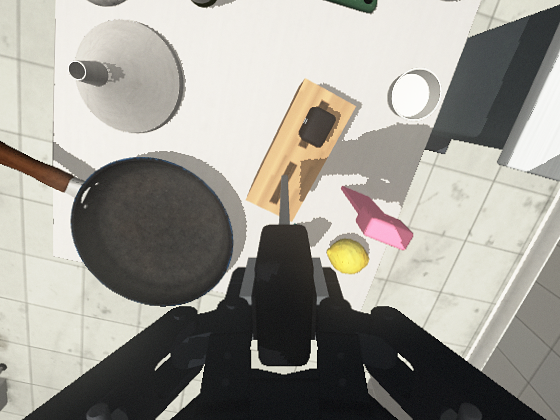

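The gauge is held well: the handle is central at (285,290), the blade edge-on with its tip at (285,170), and the narrow gauge is undisturbed. I carry it toward the slicer.

>>> send_rows([
  [[25,5,0],[0,0,0],5],
  [[40,8,0],[0,0,0],5],
  [[45,8,0],[0,0,0],5],
  [[45,8,0],[0,0,0],5],
  [[45,8,0],[0,0,0],5],
  [[45,8,0],[0,0,0],5],
  [[40,8,0],[0,0,0],5],
  [[25,5,0],[0,0,0],5],
])

```text
clock: 12.35
position: [516.5, -76.5, 332.8]
ee_rot: [0.787, -0.617, -0.0, 0.0]
contact_force: [0.4, 0.2, -1.4]
gripper_width: 23.4
grasp_force: 59.4
```

>>> send_rows([
  [[0,0,0],[0,0,0],5],
  [[0,0,0],[0,0,0],5],
])

```text
clock: 12.55
position: [516.9, -74.4, 332.6]
ee_rot: [0.788, -0.616, -0.0, 0.0]
contact_force: [0.0, 0.3, -1.7]
gripper_width: 23.5
grasp_force: 59.4
```

```bash
python3 -c "
from h import *
go([517,-211,330],194)
b,c=snap('wrist','w5'); cv2.imwrite('pics/w5b.png',cv2.resize(b[:260,150:450],(780,676))[:600])"
```

```text
now [516.9 -74.4 332.6] yaw -166.08 clock 12.55 F [ 0.   0.3 -1.7] w 23.5
turn [ 0.0004  0.0004 -0.0014] shift after [132.6  32.9   2.6] shift now [132.6  32.7   2.5]
```

View pics/w5b.png

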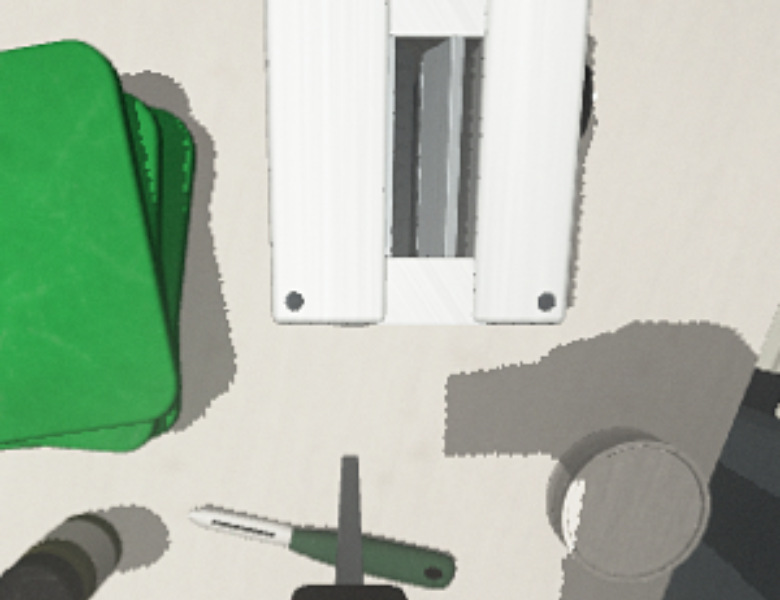

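This wrist crop, enlarged 2.6 times, shows the slot mouth corners at about (388,257), (474,257), (485,37) and (394,37), and the blade tip centred at (349,458).

```bash
python3 - <<'E'
from m import *
_,c=load('w5'); _,ct=load('t2')
f=lambda P:np.array(P,float)/2.6-.3+[150,0]
M=onz(c,f([[388,257],[474,257],[485,37],[394,37]]),115); print('mouth',M,'\nctr',M.mean(0)); print('sides',np.linalg.norm(np.diff(M,axis=0),axis=1))
e=(M[0]+M[1]-M[2]-M[3]); print('yaw',np.degrees(np.arctan2(-e[0],e[1])))
S=onz(c,f([[294,301],[546,301]]),115); print('screws',S)
T=onz(c,f([[349,458]]),199); st=monitor.read_state(); print('tip',T, R.from_quat(st['ee_rot']).inv().apply(T[0]-st['position']))
# top t2 mouth, crop 2.07x from (170,150), y offset 340
g=lambda P:(np.array(P,float)-[0,340])/[560/270,232/112]-.25+[170,150]
Mt=onz(ct,g([[426,440],[432,470],[505,455],[498,424]]),115); print('top mouth',Mt,Mt.mean(0))
go(np.r_[M.mean(0)[:2],330],194)
E
```

```text
mouth [[ 523.5 -167.7  115. ]
 [ 487.8 -176.6  115. ]
 [ 507.3 -257.4  115. ]
 [ 542.4 -248.5  115. ]] 
ctr [ 515.2 -212.6  115. ]
sides [36.9 83.  36.2]
yaw 13.358852076469184
screws [[ 558.6 -140.3  115. ]
 [ 452.1 -166.9  115. ]]
tip [[523.1 -96.6 199. ]] [ 23.7  -0.5 133.6]
top mouth [[ 518.6 -167.2  115. ]
 [ 484.6 -173.1  115. ]
 [ 501.2 -255.8  115. ]
 [ 536.4 -249.1  115. ]] [ 510.2 -211.3  115. ]
now [516.9 -73.8 332.6] yaw -166.0 clock 12.6 F [-0.   0.3 -1.4] w 23.0
turn [0. 0. 0.] shift after [134.3  35.2   2.6] shift now [134.3  35.2   2.6]
```

>>> send_rows([
  [[25,6,0],[0,0,0],5],
  [[40,10,0],[0,0,0],5],
  [[40,10,0],[0,0,0],5],
  [[29.5,6.3,0],[0,0,0],5],
  [[0,0,20],[0,0,0],5],
  [[0,0,30],[0,0,0],5],
  [[0,0,18],[0,0,0],5],
  [[0,0,0],[0,0,0],5],
])

```text
clock: 13.4
position: [517.1, -210.7, 261.7]
ee_rot: [0.789, -0.615, -0.003, 0.001]
contact_force: [0.1, 1.0, -1.5]
gripper_width: 23.3
grasp_force: 59.3
```

```bash
python3 -c "
from h import *
go([518.1,-212.1,262],194)
b,c=snap('wrist','w6'); s,c=snap('scene','s6'); cv2.imwrite('pics/w6b.png',np.hstack([cv2.resize(b[60:260,200:370],(510,600)),cv2.resize(s[110:240,310:372],(286,600))]))"
```

```text
now [ 517.1 -210.7  261.7] yaw -165.9 clock 13.4 F [ 0.1  1.  -1.5] w 23.3
turn [0.006  0.0034 0.0018] shift after [ 1.6 -0.7 -0.3] shift now [ 1.6 -0.7 -0.3]
```

View pics/w6b.png

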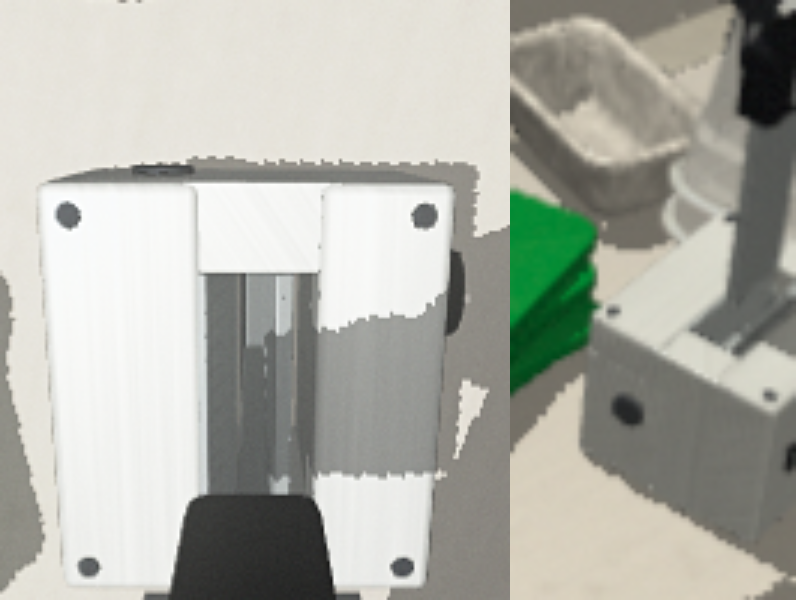

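The wrist crop (scaled 3 times) shows all four slicer screws, at (68,216), (425,216), (88,568) and (402,568). The handle sits centrally above the slot. The scene crop shows the blade just above the mouth.

```bash
python3 - <<'E'
from m import *
_,c=load('w6'); f=lambda P:np.array(P,float)/3-.33+[200,60]
S=onz(c,f([[68,216],[425,216],[402,568],[88,568]]),115); print(S,S.mean(0), np.linalg.norm(np.diff(S,axis=0),axis=1))
e=S[3]+S[2]-S[0]-S[1]; yw=np.arctan2(-e[0],e[1]); print('yaw',np.degrees(yw))
M=onz(c,f([[205,272],[320,272]]),115); ex=np.array([np.cos(yw),np.sin(yw)]); print('mouth x',(M[:,:2]-S.mean(0)[:2])@ex)
go(np.r_[S.mean(0)[:2]-2*ex,262],180+np.degrees(yw))
E
```

```text
[[ 587.1 -256.5  115. ]
 [ 480.5 -283.2  115. ]
 [ 451.8 -166.5  115. ]
 [ 558.7 -139.9  115. ]] [ 519.5 -211.5  115. ] [109.9 120.1 110.1]
yaw 13.745104018181985
mouth x [ 13.  -23.1]
now [ 519.1 -211.6  265.4] yaw -165.87 clock 13.5 F [-0.3 -0.6 -1.1] w 23.5
turn [-0. -0.  0.] shift after [0.  1.5 3.4] shift now [0.  1.5 3.4]
```

>>> send_rows([
  [[0,1.5,6],[0,0,0],5],
  [[0,0,8],[0,0,0],5],
  [[0,0,8],[0,0,0],5],
  [[0,0,7],[0,0,0],5],
  [[0,0,5],[0,0,0],5],
  [[0,0,4],[0,0,0],5],
  [[0,0,2],[0,0,0],5],
  [[0,0,0],[0,0,0],5],
])

```text
clock: 14.3
position: [518.7, -212.9, 225.8]
ee_rot: [0.788, -0.615, 0.002, -0.001]
contact_force: [3.5, 1.1, 1.9]
gripper_width: 23.7
grasp_force: 59.7
```

>>> send_rows([
  [[0,0,2],[0,0,0],5],
  [[0,0,2],[0,0,0],5],
  [[0,0,2],[0,0,0],5],
  [[0,0,2],[0,0,0],5],
  [[0,0,2],[0,0,0],5],
  [[0,0,2],[0,0,0],5],
  [[0,0,2],[0,0,0],5],
])

```text
clock: 15.0
position: [517.8, -212.5, 210.6]
ee_rot: [0.788, -0.616, 0.001, -0.001]
contact_force: [5.7, 1.3, 2.2]
gripper_width: 22.8
grasp_force: 59.8
```

>>> send_rows([
  [[0,0,2],[0,0,0],5],
  [[0,0,2],[0,0,0],5],
  [[0,0,2],[0,0,0],5],
  [[0,0,2],[0,0,0],5],
  [[0,0,2],[0,0,0],5],
  [[0,0,2],[0,0,0],5],
  [[0,0,2],[0,0,0],5],
  [[0,0,2],[0,0,0],5],
])

```text
clock: 15.8
position: [517.9, -212.5, 194.7]
ee_rot: [0.788, -0.616, 0.001, -0.001]
contact_force: [5.3, 1.8, 1.8]
gripper_width: 23.5
grasp_force: 59.9
```

>>> send_rows([
  [[0,0,2],[0,0,0],5],
  [[0,0,2],[0,0,0],5],
  [[0,0,2],[0,0,0],5],
  [[0,0,2],[0,0,0],5],
  [[0,0,1],[0,0,0],5],
  [[0,0,1],[0,0,0],5],
  [[0,0,0.5],[0,0,0],5],
])

```text
clock: 16.5
position: [517.8, -212.5, 184.2]
ee_rot: [0.788, -0.616, 0.001, -0.001]
contact_force: [5.3, 1.5, 1.4]
gripper_width: 23.3
grasp_force: 59.9
```

```bash
python3 -c "
from h import *
go([519,-211.6,180],194)"
```

```text
now [ 517.8 -212.5  184.2] yaw -165.98 clock 16.5 F [5.3 1.5 1.4] w 23.3
turn [-0.0021 -0.0003  0.0004] shift after [-0.6 -1.4  4.2] shift now [-0.6 -1.4  4.2]
```

>>> send_rows([
  [[0,-0.7,1],[0,0,0],5],
  [[0,-0.7,1],[0,0,0],5],
  [[0,0,1],[0,0,0],5],
  [[0,0,1],[0,0,0],5],
  [[0,0,1],[0,0,0],5],
])

```text
clock: 17.0
position: [518.6, -212.3, 179.2]
ee_rot: [0.788, -0.615, 0.0, -0.0]
contact_force: [5.0, 1.4, 2.3]
gripper_width: 23.3
grasp_force: 59.9
```

>>> send_rows([
  [[0,0,1],[0,0,0],5],
  [[0,0,1],[0,0,0],5],
])

```text
clock: 17.2
position: [518.6, -212.3, 177.2]
ee_rot: [0.788, -0.615, 0.0, -0.0]
contact_force: [3.6, 0.3, 2.1]
gripper_width: 23.4
grasp_force: 59.9
```

>>> send_rows([
  [[0,0,1],[0,0,0],5],
  [[0,0,1],[0,0,0],5],
])

```text
clock: 17.4
position: [518.7, -212.4, 175.6]
ee_rot: [0.788, -0.615, 0.0, -0.0]
contact_force: [3.9, 2.2, 6.5]
gripper_width: 23.3
grasp_force: 60.5
```

>>> send_rows([
  [[0,0,1],[0,0,0],5],
])

```text
clock: 17.5
position: [518.8, -212.5, 175.5]
ee_rot: [0.788, -0.615, 0.001, -0.0]
contact_force: [3.7, 1.4, 10.0]
gripper_width: 23.5
grasp_force: 61.0
```

>>> send_rows([
  [[0,0,0],[0,0,0],5],
])

```text
clock: 17.6
position: [518.7, -212.5, 175.5]
ee_rot: [0.788, -0.615, 0.001, -0.0]
contact_force: [4.2, 0.9, 6.5]
gripper_width: 23.7
grasp_force: 60.7
```

>>> send_rows([
  [[0,0,1],[0,0,0],5],
  [[0,0,0],[0,0,0],5],
])

```text
clock: 17.8
position: [518.7, -212.5, 175.1]
ee_rot: [0.788, -0.615, 0.001, -0.0]
contact_force: [2.7, 2.6, 9.6]
gripper_width: 23.8
grasp_force: 61.1
```

>>> send_rows([
  [[0,0,1],[0,0,0],5],
  [[0,0,0],[0,0,0],5],
])

```text
clock: 18.0
position: [518.8, -212.5, 174.3]
ee_rot: [0.788, -0.615, 0.001, -0.0]
contact_force: [3.9, 2.7, 9.7]
gripper_width: 23.5
grasp_force: 61.1
```

>>> send_rows([
  [[0,0,1],[0,0,0],5],
  [[0,0,0],[0,0,0],5],
])

```text
clock: 18.2
position: [518.7, -212.5, 173.3]
ee_rot: [0.788, -0.615, 0.001, -0.0]
contact_force: [2.5, 1.6, 10.3]
gripper_width: 23.5
grasp_force: 61.1
```

>>> send_rows([
  [[0,0,1],[0,0,0],5],
  [[0,0,0],[0,0,0],5],
])

```text
clock: 18.4
position: [518.8, -212.6, 172.3]
ee_rot: [0.788, -0.615, 0.001, -0.0]
contact_force: [2.5, 2.0, 9.3]
gripper_width: 23.4
grasp_force: 61.1
```

>>> send_rows([
  [[0,0,0.8],[0,0,0],5],
  [[0,0,0],[0,0,0],5],
])

```text
clock: 18.6
position: [518.8, -212.6, 171.6]
ee_rot: [0.788, -0.615, 0.001, -0.0]
contact_force: [3.2, 2.4, 11.0]
gripper_width: 23.5
grasp_force: 61.1
```

>>> send_rows([
  [[0,-0.4,-0.7],[0,0,0],5],
  [[0,-0.4,-0.6],[0,0,0],5],
  [[0,0,0],[0,0,0],5],
])

```text
clock: 18.9
position: [518.9, -212.4, 171.6]
ee_rot: [0.788, -0.615, 0.0, 0.0]
contact_force: [3.6, 2.0, 7.3]
gripper_width: 23.3
grasp_force: 60.3
```

>>> send_rows([
  [[0,-0.5,-0.4],[0,0,0],5],
  [[0,-0.5,-0.3],[0,0,0],5],
  [[0,0,0],[0,0,0],5],
])

```text
clock: 19.2
position: [519.2, -212.2, 171.6]
ee_rot: [0.788, -0.615, -0.001, 0.001]
contact_force: [1.8, -0.1, 5.5]
gripper_width: 23.0
grasp_force: 60.3
```

Lateral force is nearly gone and the depth is unchanged. I open slowly.

>>> send_rows([
  [[0,0,-0.3],[0,0,0],5],
  [[0,0,0],[0,0,0],28],
  [[0,0,0],[0,0,0],28],
  [[0,0,0],[0,0,0],40],
  [[0,0,0],[0,0,0],60],
  [[0,0,0],[0,0,0],85],
  [[0,0,0],[0,0,0],85],
  [[0,0,0],[0,0,0],85],
])

```text
clock: 20.0
position: [520.0, -211.9, 171.8]
ee_rot: [0.788, -0.615, -0.0, 0.0]
contact_force: [-0.0, 0.6, -0.1]
gripper_width: 85.0
grasp_force: 0.0
```

>>> send_rows([
  [[0,0,-5],[0,0,0],85],
  [[0,0,-15],[0,0,0],85],
  [[0,0,-30],[0,0,0],85],
  [[0,0,-40],[0,0,0],85],
  [[0,0,-40],[0,0,0],85],
  [[-30,0,-20],[0,0,0],85],
  [[-40,0,0],[0,0,0],85],
  [[-40,0,0],[0,0,0],85],
])

```text
clock: 20.8
position: [493.1, -104.4, 323.0]
ee_rot: [0.788, -0.616, 0.001, -0.001]
contact_force: [0.7, 0.8, 0.4]
gripper_width: 84.7
grasp_force: 0.0
```

>>> send_rows([
  [[-20,0,0],[0,0,0],85],
  [[0,0,0],[0,0,0],85],
  [[0,0,0],[0,0,0],85],
])

```text
clock: 21.1
position: [488.6, -85.7, 322.4]
ee_rot: [0.789, -0.615, 0.0, -0.0]
contact_force: [0.0, -0.2, -0.5]
gripper_width: 85.2
grasp_force: 0.0
```

```bash
python3 -c "
from h import *
go([519,-211.6,180],194)
b,c=snap('wrist','w7'); s,c=snap('scene','s7'); t,_=snap('top','t7')
cv2.imwrite('pics/c7.png',np.vstack([np.hstack([cv2.resize(b[:200,120:400],(420,300)),cv2.resize(s[110:240,290:430],(323,300))]),cv2.resize(t[140:260,170:467],(743,300))]))"
```

```text
now [488.6 -85.7 322.4] yaw -165.9 clock 21.1 F [ 0.  -0.2 -0.5] w 85.2
turn [-0.0009 -0.0004  0.0017] shift after [129.6   0.9 142.4] shift now [129.5   1.3 142.4]
```

View pics/c7.png

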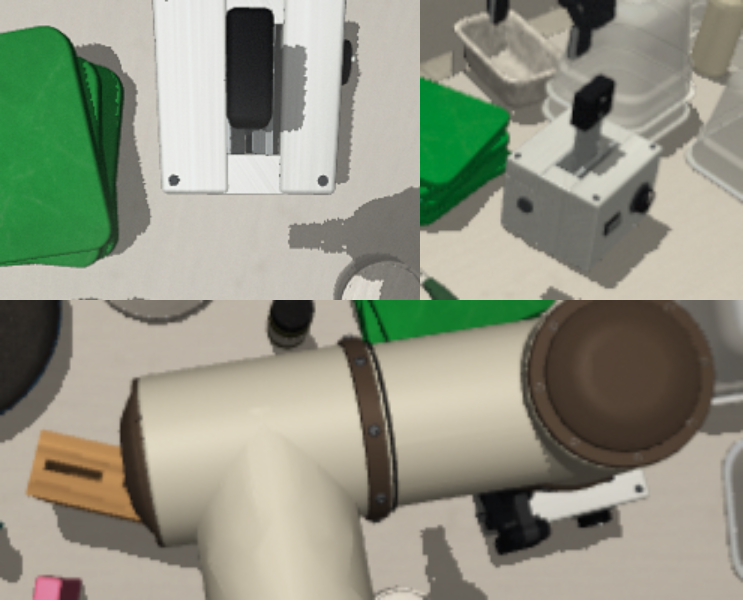

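The gauge stands upright in the slot, with its handle at (250,68) in the wrist crop and (592,102) in the scene crop. The gripper is clear of it. I hand in.

```bash
python3 -c "
from bench import job_done
print(job_done())"
```

```text
the job is handed in; nothing more can be done
None
```

The job is handed in at about 21 s: the peeler lies on the bare table between the slicer and the block, and the broad gauge stands upright in the slot with the hidden bar pressed in by about 3.9 mm, judged from the tool's travel after it landed; the narrow gauge and jar were not touched.

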